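Turn the niche stone to the needle gauge

TASK

The hollow of the small niche stone on the turntable is to be checked with the needle gauge. Pushing with a fingertip, first turn the turntable by its spokes until the stone's hollow side squarely faces the post of the gauge, then push the gauge's arm round until its needle points at the middle of the stone. The stone lies loose on the turntable and must ride round with it: do not touch, lift or shift it there, and leave the other things on the bench where they are.

Things in the scene. Friction and masses are not known exactly. Their poses are not given: they have to be found in the camera images.
- disc (a joint): Turn of the turntable's disc about its vertical axis, rad, counter-clockwise from above positive, no stops; it stays where it is left (friction about 0.15 N m). The disc is bare grey metal, 88 mm in radius, 18 mm thick, top 61 mm above the bench.
- disc_center (a point): Middle of the disc's top face, 61 mm above the bench, on the turning axis; its axes turn with the disc: the spokes lie along its +x, +y, -x and -y. They are four equal level steel rods, 12 mm thick, centre line 52 mm above the bench, reaching from the rim to 140 mm from the axis.
- turntable: The turntable's fixed steel foot, 130 mm square and 14 mm high, under a column 35 mm in radius. Origin on the bench under the turning axis, z up; at disc joint value 0 the spokes lie along its x and y axes.
- stone: The niche stone: pale block 84 mm wide (its y), 77 mm deep (its x), 55 mm high, about 0.55 kg, loose near the middle of the disc. Its +x side has a hollow 48 mm wide and 41 mm deep, open to that side and the top: from above it looks like a U whose opening is the hollow side. Origin: middle of its underside; z up, +x points out of the hollow side.
- gauge_arm (a joint): Swing of the gauge's arm about its vertical post, rad, counter-clockwise from above positive, no stops; it stays where it is left (friction about 0.08 N m). At 0 the needle points along world +x. The arm is a flat brass bar, 10 mm thick and 22 mm high (76 to 98 mm above the bench), out to 82 mm from the axis; a thin steel needle goes on to 111 mm.
- gauge_axis (a point): Point on the axis of the gauge's post at mid-height of the arm, 87 mm above the bench; its axes swing with the arm, +x along the needle, z up. The hub is 16 mm in radius, the post's top is 106 mm above the bench, its fixed foot is 70 mm square and 14 mm high. The arm passes above the turntable's spokes.
- mallet: Bystander: a round wooden carver's mallet standing on its head, 90 mm across, 165 mm high, origin at the middle of its underside. Leave alone.
- jar: Bystander: a closed jar, 64 mm across, 85 mm high, origin at the middle of its underside. Leave alone.
- chisel: Bystander: a steel stone chisel lying flat, 190 mm long (its x), 20 mm wide, 18 mm high; origin on the bench below its shaft. Leave alone.
- rubbing_block: Bystander: a grey rubbing block, 100 x 50 x 30 mm, origin at the middle of its underside. Leave alone.
Things that resemble listed ones, but are neither listed nor needed, are in the scene too. What is shaped like the stone but green, pink or red is not meant.

How it is judged (in metres and radians):
On the way, in this order (a step that is already met when the one before it is completed fails the run):
1. the stone, riding on the turntable, has been turned so that its hollow side faces the gauge's post (y of gauge_axis in the frame of stone between -0.025 and 0.025 m and x of gauge_axis in the frame of stone above 0.1 m and horizontal distance between stone and disc_center below 0.02 m and distance between stone and disc_center below 0.022 m), for 0.2 s.
2. the gauge's needle points at the middle of the stone, which still faces the gauge (all of step 1 and y of stone in the frame of gauge_axis between -0.018 and 0.018 m and x of stone in the frame of gauge_axis above 0.1 m), for 0.2 s.
At the end, for the whole second after the job is handed in: The gauge's axis lies ahead of the stone's hollow side, within 25 mm of the stone's +x line; the stone's middle lies ahead of the needle, within 18 mm of its line; the stone sits on the disc within 20 mm of its middle; turntable, arm and stone are at rest (all of step 2 and velocity of joint disc between -0.03 and 0.03 rad/s and velocity of joint gauge_arm between -0.03 and 0.03 rad/s and linear speed of stone below 0.02 m/s); the robot touches nothing.
It fails at once if the stone was touched by the robot (contact force between any of the fingers, the arm and stone above 1 N).
It fails at once if the stone was shifted on the turntable, lifted off it or tipped (not (horizontal distance between stone and disc_center below 0.02 m and distance between stone and disc_center below 0.022 m) or angle between stone's own z axis and vertical above 0.15 rad).
It fails at once if a bystander (mallet, jar, chisel or rubbing block) was moved (distance of any of mallet, jar, chisel, rubbing_block from where it was at the start of the episode above 0.02 m or angle between any of mallet, jar, chisel, rubbing_block's own z axis and vertical above 0.3 rad).
It also fails if it takes over 72 s, if anything falls off the work surface, if the arm or the gripper's body presses on something with over 40 N, if the wrist force passes 120 N, or if a joint passes its speed limit or range.

ROBOT

A 6-joint arm with a two-finger parallel gripper is mounted at the origin on the work surface. World frame = base frame: x ahead of the robot, y to its left, z up, the work surface at z = 0. Lengths are in mm, angles in rad, forces in N, time in s.
With the tool pointing down it reaches from about 350 to 875 mm from the base axis. Payload 4.2 kg.
Tool frame: the origin (TCP) lies midway between the tips of the shut fingers; the grasp point (between the pads) lies 19 mm behind it; z points along the fingers, y is the line along which they close (so a half turn about z gives the same grasp; the last joint's range is limited). The gripper opens to 85 mm and grips with 20 to 120 N. Pads are 22 mm wide; open, the fingers measure 114 mm over their backs; the gripper's body (76 mm by 85 mm) begins 54 mm behind the grasp point. The pads swing forward as they close: fully open they stand 13 mm farther back than shut.
Start: joints at [-0.889, 0.385, 0.008, 0, -1.194, -0.259], TCP at [256.46, -569.937, 231.312] pointing down, gripper open.
Joint ranges: [-3.14, 3.14], [-1.21, 2.06], [-1.07, 1.41], [-3.16, 2.05], [-2.99, -0.16], [-3.1, 3.1]. Speed limits (rad/s): [2.79, 2.79, 3.14, 3.14, 3.14, 3.14].

INTERFACE

Orientations are given as a unit quaternion [x, y, z, w].
In Python, from bench import arm gives the robot as it stands.
- The arm moves only by the tool send_rows, never from a script. Its argument "targets" is a list of rows, each an object of numbers: "gripper": the gripper command: -1 is fully open, 1 is shut, values between are in proportion; "x", "y", "z": the shift along the tool's x, y, z in cm; "ax", "ay", "az": the turn, a rotation vector about the tool's x, y, z in degrees. A call has 1 to 5 rows; each row shifts and turns the commanded pose from where the row before left it, along the tool's axes as they then stand; what a row does not reach is not made up. A row lasts 1/12 s, in which the tool goes at most 41.7 mm and 7.16 degrees, less where a joint would pass 70% of its speed; a pose out of reach is approached as far as the arm can. A call is refused whole if a number of a shift passes 4.17 or a number of a turn 7.16, either way. A call with a gripper value outside its range is refused whole. The fingers move at their own pace and stop on an object; the grip force is fixed at half the most. Time passes only in rows, so rows that do not move let the fingers close. It gives the time, the measured TCP pose, the force, the opening and the grip force at its end, in the units of the state.
- arm.read_state(): the state, without advancing time (a new reading comes with each control period).
- arm.get_image(name): name is "scene" or "side" or "wrist"; returns (picture, depth): 400x640x3 uint8, red, green, blue; 400x640 float32, mm along the optical axis (not along the pixel's ray), 0 where there is no reading.
- arm.camera_model(name): a dict with "fx", "fy", "cx", "cy" (pixels), "cam_to_world" (4x4, takes a point from camera to world coordinates). Camera axes: x right, y down, z forward; pixel columns grow to the right and rows downward; lengths in mm; the calibration is good to about 2 mm. A picture is of the moment at which its call begins: read the wrist's pose just before it. camera_model takes no time and is no camera call; for the wrist camera it gives the pose at the moment of the call.
- arm.job_done(): hands the job in; it is judged then, once.
Trained networks look in the newest picture that a camera, given by its name, has taken for a name from the list of things; names that differ only in an ending like _2 or _b are one class to them, and where a whole thing is asked for, a point or a joint stands for the part that bears it (a point fixed in the world has none). Each returns a list of dicts, best first, with "score" (0 to 1); they miss things now and then, are a little off and sometimes report something else, mostly with a low value. They report only what shows in the picture. A call takes as long as a camera call. They do not tell look-alikes from the thing itself.
- arm.boxes_of(camera, thing): "rect" ([left, top, width, height] in pixels, round what is visible of it).
The state is a dict: "clock": time; "joints": joint angles; "joint_vel": joint speeds; "joint_efforts": joint torques, N m; "position": TCP position; "ee_rot": TCP orientation; "contact_force": force on the tool from outside, world axes, zero at the start; "wrist_torque": the same for the moment, N m; "gripper_width": finger opening in mm; "grasp_force": force on a finger pad.
Only numpy, scipy, OpenCV 4.12 (cv2) and the standard library are available. Lean on these libraries where they do the work, as an engineer would, in place of code of your own. Each camera call takes 0.05 s, during which the arm holds its last target. There are 200 camera calls.

## Working session

There is one attempt and no reset: what is moved stays moved. The work goes in short steps, Python scripts to look and compute and a tool call to move; the robot and the scene stay as the last step left them, time stands still between calls to the robot, and variables do not carry over. Pictures are saved under pics/ and viewed, at most 10 in all, crops included, and the job is handed in when it is done.

Besides the shell and the picture viewer there is one more tool, called after "Request:" by a JSON object that holds its "op" and its "data". send_rows: Moves the arm, as the interface text tells. Its arguments: {"type":"object","properties":{"targets":{"type":"array"}},"required":["targets"]}

```bash
mkdir -p pics
cat > h.py <<'E'
from bench import arm
import numpy as np, cv2
def grab(n,f=None):
    im,d=arm.get_image(n); m=arm.camera_model(n)
    if f: cv2.imwrite('pics/'+f,im[:,:,::-1])
    v,u=np.mgrid[:400,:640]
    P=np.stack([(u-m['cx'])/m['fx']*d,(v-m['cy'])/m['fy']*d,d,np.ones_like(d)],-1)@np.array(m['cam_to_world']).T
    P=P[...,:3]; P[d==0]=np.nan
    return im,P
E
python3 - <<'E'
from h import *
for c in ['scene','side']:
    im,P=grab(c,c+'1.png'); np.savez(c+'1.npz',im=im,P=P)
    for t in ['stone','disc','gauge_arm','mallet','jar','chisel','rubbing_block']:
        for b in arm.boxes_of(c,t)[:3]:
            r=b['rect'];u=int(r[0]+r[2]/2);v=int(r[1]+r[3]/2)
            print(c,t,round(b['score'],2),np.round(r),np.round(P[min(v,399),min(u,639)]))
print(arm.read_state())
E
```

```text
scene stone 0.97 [324. 160.  36.  37.] [510. 105.  89.]
scene stone 0.73 [372. 126.  26.  29.] [444. 349.  26.]
scene stone 0.72 [371. 237.  35.  47.] [762.  24.  92.]
scene disc 0.77 [291. 150. 101.  80.] [523.  92.  60.]
scene disc 0.69 [272. 223.  31.  44.] [ 587. -134.   99.]
scene gauge_arm 0.74 [270. 225.  35.  40.] [ 586. -136.  101.]
scene mallet 0.86 [369. 233.  38.  52.] [761.  24.  95.]
scene jar 0.73 [427. 143.  28.  30.] [620. 385.  72.]
scene chisel 0.59 [155. 236.  41.  58.] [ 415. -364.   20.]
scene rubbing_block 0.87 [198. 343.  55.  42.] [ 699. -391.   34.]
side stone 0.83 [282. 191.  38.  33.] [491. 137. 111.]
side stone 0.71 [371. 198.  34.  32.] [315. -57.  53.]
side stone 0.7 [206. 200.  36.  34.] [724. 216.  21.]
side disc 0.87 [252. 190.  95.  59.] [491. 143.  73.]
side gauge_arm 0.5 [315. 162.  30.  15.] [ 567. -126.   84.]
side mallet 0.86 [241. 152.  28.  48.] [741.  53.  84.]
side jar 0.97 [185. 245.  26.  36.] [592. 427.  63.]
side chisel 0.66 [380. 168.  49.  19.] [ 397. -354.    3.]
side rubbing_block 0.74 [326. 142.  30.  15.] [ 677. -369.   21.]
{'clock': 0.8, 'joints': array([-8.89373199e-01,  3.84652655e-01,  7.91622979e-03,  1.84583609e-05,
       -1.19400657e+00, -2.58615448e-01]), 'joint_vel': array([-0.00020852, -0.00041081, -0.00077157,  0.00167741, -0.00064237,
       -0.00027618]), 'joint_efforts': array([ 1.05300626e-04, -3.92027128e+01,  1.88604748e+01,  4.19035569e+00,
       -2.57119982e-04, -1.15618423e-05]), 'position': array([ 256.47284969, -569.93535339,  231.34979114]), 'ee_rot': array([-2.09836013e-01,  9.77736594e-01, -2.76607095e-05,  4.42570796e-06]), 'contact_force': array([ 0.04360536, -0.57426576, -0.25108088]), 'wrist_torque': array([ 0.02681254,  0.02606281, -0.01613749]), 'grasp_force': 0.0, 'gripper_width': 85.4034129916046}
```

View pics/scene1.png

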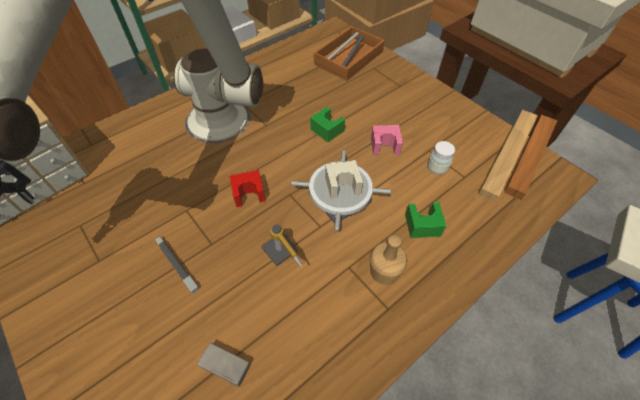

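View pics/side1.png

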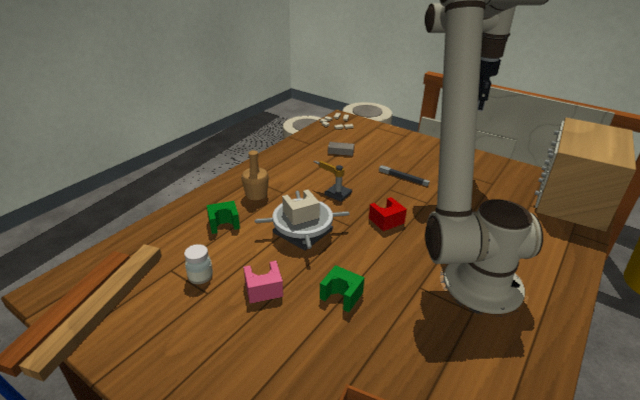

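The scene view shows the turntable at (341,190) with the pale stone on it, its hollow facing down the picture, and the gauge at (280,243) with its needle pointing to (300,265). The side view agrees. Next I'll build a top-down map.

Run:
```python
from h import *
A=[np.load(c+'1.npz') for c in ('scene','side')]
M=np.zeros((500,800,3),np.uint8)  # rows: x 400..650 (2px/mm), cols: y 220..-180
for k,a in enumerate(A):
    P=a['P'].reshape(-1,3); C=a['im'].reshape(-1,3)
    for zlo,zhi,col in [(45,57,(255,120,0)),(57,68,(120,120,120)),(69,99,(0,200,255)),(108,125,(255,255,255))]:
        m=(P[:,2]>zlo)&(P[:,2]<zhi)
        for x,y,_ in P[m]:
            r=int((x-400)*2);c=int((220-y)*2)
            if 0<=r<500 and 0<=c<800: cv2.circle(M,(c,r),1,tuple(int(q*(1 if k==0 else .6)) for q in col),-1)
cv2.imwrite('pics/map.png',M)
for k,a in enumerate(A):
    P=a['P'].reshape(-1,3)
    m=(P[:,2]>108)&(P[:,2]<125)&(np.hypot(P[:,0]-520,P[:,1]-95)<70)
    print(k,m.sum(),np.median(P[m],0),cv2.minAreaRect(P[m][:,:2].astype(np.float32)))
    m=(P[:,2]>40)&(P[:,2]<66)&(np.hypot(P[:,0]-520,P[:,1]-95)<95)
    print('disc',cv2.minEnclosingCircle(P[m][:,:2].astype(np.float32)))
    m=(P[:,2]>72)&(P[:,2]<110)&(np.hypot(P[:,0]-570,P[:,1]+130)<125)&(P[:,1]<0)
    print('arm',m.sum(),cv2.minAreaRect(P[m][:,:2].astype(np.float32)),np.median(P[m],0))
```

```text
0 578 [506.52608651 111.05485383 116.44808523] ((512.442138671875, 104.55380249023438), (84.26704406738281, 79.1394271850586), 62.240516662597656)
disc ((519.2884521484375, 94.94154357910156), 94.23989868164062)
arm 337 ((582.9327392578125, -140.83047485351562), (30.633710861206055, 120.44342803955078), 78.65070343017578) [ 558.89386308 -136.85647628   98.31196894]
1 368 [502.21849791 119.41646646 112.15373895] ((512.9959716796875, 108.45355224609375), (85.2120361328125, 82.26791381835938), 59.8752555847168)
disc ((518.5003662109375, 96.50823211669922), 94.15959167480469)
arm 217 ((580.6112060546875, -132.16070556640625), (28.694849014282227, 121.54022979736328), 80.72814178466797) [ 556.34143418 -126.65369994   88.01254292]
```

View pics/map.png

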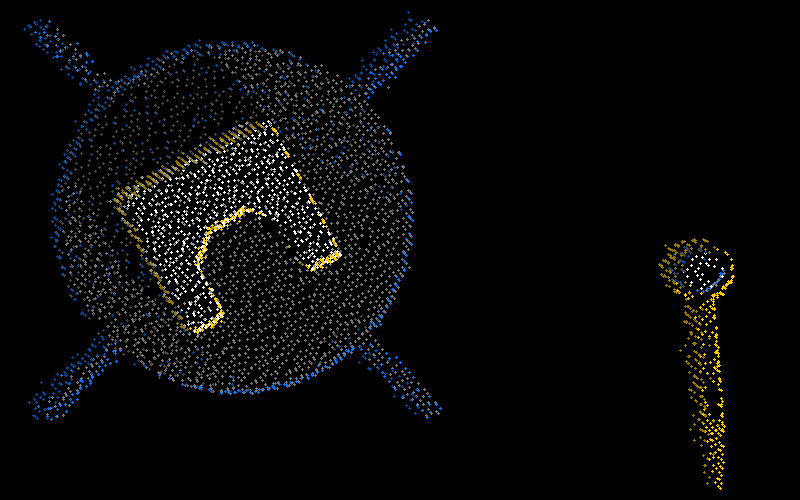

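Request:
{"op": "send_rows", "data": {"targets": [{"gripper": 1,"az": 6.05},{"gripper": 1,"az": 6.05},{"gripper": 1,"az": 6.05},{"gripper": 1,"az": 6.05}]}}

```text
$.targets[0]: bad value
```

Request:
{"op": "send_rows", "data": {"targets": [{"gripper": 1,"x": -1.8,"y": 3.5},{"gripper": 1,"x": -1.8,"y": 3.5},{"gripper": 1,"x": -1.8,"y": 3.5},{"gripper": 1,"x": -1.8,"y": 3.5},{"gripper": 1,"x": -1.8,"y": 3.5}]}}

```text
$.targets[0]: bad value
```

Request:
{"op": "send_rows", "data": {"targets": [{"gripper": 1,"x": -1.8,"y": 3.5},{"gripper": 1,"x": -1.8,"y": 3.5},{"gripper": 1,"x": -1.8,"y": 3.5},{"gripper": 1,"x": -1.8,"y": 3.5},{"gripper": 1,"x": -1.8,"y": 3.5}]}}

```text
$.targets[0]: bad value
```

Presumably all keys are needed.

Request:
{"op": "send_rows", "data": {"targets": [{"gripper": 1,"x": 0,"y": 0,"z": 0,"ax": 0,"ay": 0,"az": 6.05},{"gripper": 1,"x": 0,"y": 0,"z": 0,"ax": 0,"ay": 0,"az": 6.05},{"gripper": 1,"x": 0,"y": 0,"z": 0,"ax": 0,"ay": 0,"az": 6.05},{"gripper": 1,"x": 0,"y": 0,"z": 0,"ax": 0,"ay": 0,"az": 6.05}]}}

```text
clock: 1.13
position: [256.5, -569.9, 231.3]
ee_rot: [0.002, 1.0, 0.0, 0.0]
contact_force: [0.5, -0.7, -0.1]
gripper_width: 38.6
grasp_force: 0.0
```

Request:
{"op": "send_rows", "data": {"targets": [{"gripper": 1,"x": -1.8,"y": 3.5,"z": 0,"ax": 0,"ay": 0,"az": 0},{"gripper": 1,"x": -1.8,"y": 3.5,"z": 0,"ax": 0,"ay": 0,"az": 0},{"gripper": 1,"x": -1.8,"y": 3.5,"z": 0,"ax": 0,"ay": 0,"az": 0},{"gripper": 1,"x": -1.8,"y": 3.5,"z": 0,"ax": 0,"ay": 0,"az": 0},{"gripper": 1,"x": -1.8,"y": 3.5,"z": 0,"ax": 0,"ay": 0,"az": 0}]}}

```text
clock: 1.55
position: [346.8, -393.4, 231.5]
ee_rot: [0.0, 1.0, -0.0, 0.0]
contact_force: [1.4, 0.7, 0.8]
gripper_width: -0.0
grasp_force: 0.0
```

Request:
{"op": "send_rows", "data": {"targets": [{"gripper": 1,"x": -1.8,"y": 3.5,"z": 0,"ax": 0,"ay": 0,"az": 0},{"gripper": 1,"x": -1.8,"y": 3.5,"z": 0,"ax": 0,"ay": 0,"az": 0},{"gripper": 1,"x": -1.8,"y": 3.5,"z": 0,"ax": 0,"ay": 0,"az": 0},{"gripper": 1,"x": -1.8,"y": 3.5,"z": 0,"ax": 0,"ay": 0,"az": 0},{"gripper": 1,"x": -1.8,"y": 3.5,"z": 0,"ax": 0,"ay": 0,"az": 0}]}}

```text
clock: 1.97
position: [436.8, -218.0, 231.8]
ee_rot: [-0.0, 1.0, -0.0, 0.0]
contact_force: [0.9, -0.3, -0.7]
gripper_width: 0.1
grasp_force: 0.0
```

Request:
{"op": "send_rows", "data": {"targets": [{"gripper": 1,"x": -2.4,"y": 3.0,"z": 0,"ax": 0,"ay": 0,"az": 0},{"gripper": 1,"x": -2.4,"y": 3.0,"z": 0,"ax": 0,"ay": 0,"az": 0},{"gripper": 1,"x": -2.4,"y": 3.0,"z": 0,"ax": 0,"ay": 0,"az": 0},{"gripper": 1,"x": -2.4,"y": 3.0,"z": 0,"ax": 0,"ay": 0,"az": 0},{"gripper": 1,"x": -2.4,"y": 3.0,"z": 0,"ax": 0,"ay": 0,"az": 0}]}}

```text
clock: 2.38
position: [557.1, -68.0, 231.7]
ee_rot: [-0.0, 1.0, 0.0, 0.0]
contact_force: [1.1, -1.3, 0.5]
gripper_width: 0.0
grasp_force: 0.0
```

```bash
cat > mp.py <<'E'
from h import *
import sys
def mp(name,f,cams=('wrist',)):
    M=np.zeros((540,800,3),np.uint8)
    for c in cams:
        im,P=grab(c); P=P.reshape(-1,3);C=im.reshape(-1,3)
        np.savez(f'{name}_{c}.npz',im=im,P=P.reshape(400,640,3))
        m=(P[:,2]>20)&(P[:,2]<130)&(P[:,0]>390)&(P[:,0]<659)&(P[:,1]<219)&(P[:,1]>-179); o=np.argsort(P[m][:,2])
        for (x,y,z),q in zip(P[m][o],C[m][o]): cv2.circle(M,(int((220-y)*2),int((x-390)*2)),1,tuple(int(t) for t in q[::-1]),-1)
    cv2.imwrite('pics/'+f,M)
mp(sys.argv[1],sys.argv[1]+'.png',sys.argv[2:])
E
python3 mp.py m2 wrist
```

```text
(no output)
```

View pics/m2.png

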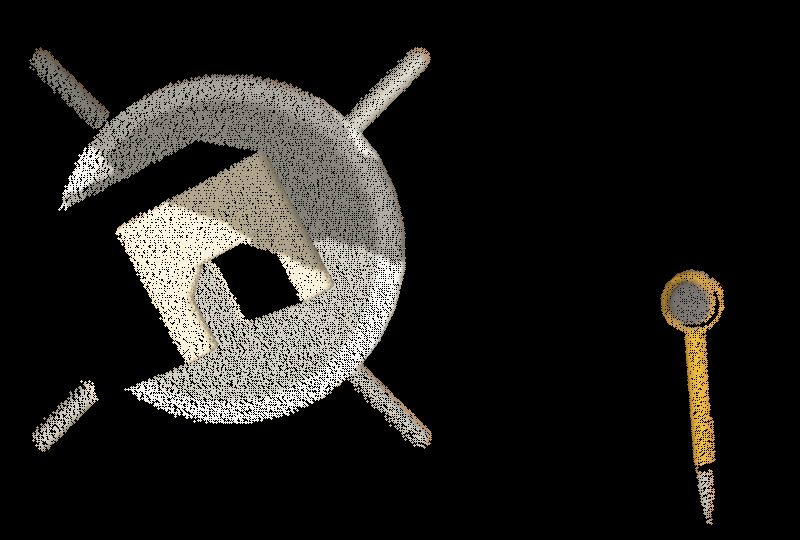

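The top-down map puts the disc centre at (514,104), the spokes at ±45°, and the stone's hollow at about -27°. The gauge hub is at (540,-126), with its needle at -5°. The disc has to turn about -57°, so I'll push the front-right spoke from its ccw side.

Request:
{"op": "send_rows", "data": {"targets": [{"gripper": 1,"x": -1.6,"y": 2.8,"z": 0,"ax": 0,"ay": 0,"az": 0},{"gripper": 1,"x": -1.6,"y": 2.8,"z": 0,"ax": 0,"ay": 0,"az": 0},{"gripper": 1,"x": -1.6,"y": 2.8,"z": 0,"ax": 0,"ay": 0,"az": 0},{"gripper": 1,"x": -1.6,"y": 2.8,"z": 0,"ax": 0,"ay": 0,"az": 0}]}}

```text
clock: 2.77
position: [620.8, 43.5, 231.5]
ee_rot: [-0.0, 1.0, 0.0, 0.0]
contact_force: [0.4, -0.3, 0.7]
gripper_width: -0.1
grasp_force: 0.0
```

Request:
{"op": "send_rows", "data": {"targets": [{"gripper": 1,"x": 0,"y": 0,"z": 3.8,"ax": 0,"ay": 0,"az": 0},{"gripper": 1,"x": 0,"y": 0,"z": 3.8,"ax": 0,"ay": 0,"az": 0},{"gripper": 1,"x": 0,"y": 0,"z": 3.8,"ax": 0,"ay": 0,"az": 0},{"gripper": 1,"x": 0,"y": 0,"z": 3.8,"ax": 0,"ay": 0,"az": 0},{"gripper": 1,"x": 0,"y": 0,"z": 3.7,"ax": 0,"ay": 0,"az": 0}]}}

```text
clock: 3.18
position: [620.1, 42.3, 40.8]
ee_rot: [-0.0, 1.0, 0.0, 0.0]
contact_force: [-0.2, -0.1, -0.7]
gripper_width: -0.1
grasp_force: 0.0
```

Request:
{"op": "send_rows", "data": {"targets": [{"gripper": 1,"x": 0.24,"y": -0.35,"z": 0,"ax": 0,"ay": 0,"az": 0},{"gripper": 1,"x": 0.24,"y": -0.35,"z": 0,"ax": 0,"ay": 0,"az": 0},{"gripper": 1,"x": 0.24,"y": -0.35,"z": 0,"ax": 0,"ay": 0,"az": 0},{"gripper": 1,"x": 0.24,"y": -0.35,"z": 0,"ax": 0,"ay": 0,"az": 0},{"gripper": 1,"x": 0.24,"y": -0.35,"z": 0,"ax": 0,"ay": 0,"az": 0}]}}

```text
clock: 3.6
position: [610.0, 24.9, 45.4]
ee_rot: [-0.0, 1.0, 0.001, 0.003]
contact_force: [-0.5, 1.2, 0.9]
gripper_width: -0.1
grasp_force: 0.6
```

Request:
{"op": "send_rows", "data": {"targets": [{"gripper": 1,"x": 0.3,"y": -0.3,"z": 0,"ax": 0,"ay": 0,"az": 0},{"gripper": 1,"x": 0.3,"y": -0.3,"z": 0,"ax": 0,"ay": 0,"az": 0},{"gripper": 1,"x": 0.3,"y": -0.3,"z": 0,"ax": 0,"ay": 0,"az": 0},{"gripper": 1,"x": 0.3,"y": -0.3,"z": 0,"ax": 0,"ay": 0,"az": 0},{"gripper": 1,"x": 0.3,"y": -0.3,"z": 0,"ax": 0,"ay": 0,"az": 0}]}}

```text
clock: 4.02
position: [593.1, 9.5, 42.6]
ee_rot: [-0.0, 1.0, 0.0, 0.0]
contact_force: [1.1, 1.0, 0.6]
gripper_width: -0.2
grasp_force: 0.7
```

Request:
{"op": "send_rows", "data": {"targets": [{"gripper": 1,"x": 0.35,"y": -0.24,"z": 0,"ax": 0,"ay": 0,"az": 0},{"gripper": 1,"x": 0.35,"y": -0.24,"z": 0,"ax": 0,"ay": 0,"az": 0},{"gripper": 1,"x": 0.35,"y": -0.24,"z": 0,"ax": 0,"ay": 0,"az": 0},{"gripper": 1,"x": 0.35,"y": -0.24,"z": 0,"ax": 0,"ay": 0,"az": 0},{"gripper": 1,"x": 0.35,"y": -0.24,"z": 0,"ax": 0,"ay": 0,"az": 0}]}}

```text
clock: 4.43
position: [575.1, -2.5, 42.0]
ee_rot: [-0.0, 1.0, 0.0, -0.0]
contact_force: [1.5, 0.9, 0.4]
gripper_width: 0.3
grasp_force: 0.6
```

Request:
{"op": "send_rows", "data": {"targets": [{"gripper": 1,"x": 0.38,"y": -0.18,"z": 0,"ax": 0,"ay": 0,"az": 0},{"gripper": 1,"x": 0.38,"y": -0.18,"z": 0,"ax": 0,"ay": 0,"az": 0},{"gripper": 1,"x": 0.38,"y": -0.18,"z": 0,"ax": 0,"ay": 0,"az": 0},{"gripper": 1,"x": 0.38,"y": -0.18,"z": 0,"ax": 0,"ay": 0,"az": 0},{"gripper": 1,"x": 0.38,"y": -0.18,"z": 0,"ax": 0,"ay": 0,"az": 0}]}}

```text
clock: 4.85
position: [556.3, -11.5, 42.3]
ee_rot: [-0.0, 1.0, -0.0, -0.0]
contact_force: [1.7, 0.9, -0.5]
gripper_width: 0.0
grasp_force: 0.6
```

Request:
{"op": "send_rows", "data": {"targets": [{"gripper": 1,"x": 0.41,"y": -0.11,"z": 0,"ax": 0,"ay": 0,"az": 0},{"gripper": 1,"x": 0.41,"y": -0.11,"z": 0,"ax": 0,"ay": 0,"az": 0},{"gripper": 1,"x": 0.41,"y": -0.11,"z": 0,"ax": 0,"ay": 0,"az": 0},{"gripper": 1,"x": 0.41,"y": -0.11,"z": 0,"ax": 0,"ay": 0,"az": 0},{"gripper": 1,"x": 0,"y": 0,"z": 0,"ax": 0,"ay": 0,"az": 0}]}}

```text
clock: 5.27
position: [538.8, -16.2, 42.2]
ee_rot: [-0.0, 1.0, -0.0, -0.001]
contact_force: [-0.2, 0.0, 0.3]
gripper_width: -0.4
grasp_force: 0.0
```

```bash
python3 mp.py m3 scene side
```

```text
(no output)
```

View pics/m3.png

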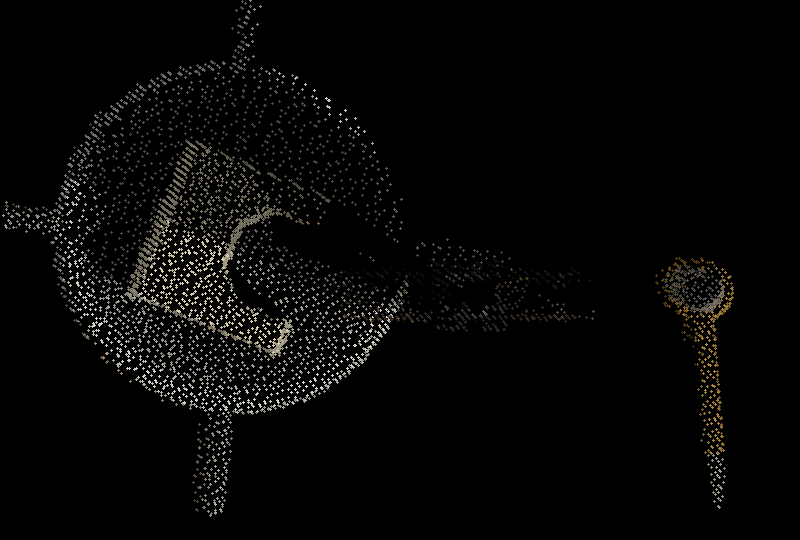

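The map shows the disc turned about -41°, with the stone riding along and facing about -69°. The target is -84.6°, so I'll push about 14° more and then look from above.

Request:
{"op": "send_rows", "data": {"targets": [{"gripper": 1,"x": 0.4,"y": -0.06,"z": 0,"ax": 0,"ay": 0,"az": 0},{"gripper": 1,"x": 0.4,"y": -0.06,"z": 0,"ax": 0,"ay": 0,"az": 0},{"gripper": 1,"x": 0.4,"y": -0.06,"z": 0,"ax": 0,"ay": 0,"az": 0},{"gripper": 1,"x": 0.4,"y": -0.02,"z": 0,"ax": 0,"ay": 0,"az": 0}]}}

```text
clock: 5.7
position: [524.2, -17.7, 42.4]
ee_rot: [-0.0, 1.0, 0.0, 0.0]
contact_force: [1.0, -0.2, -0.7]
gripper_width: 0.2
grasp_force: 0.7
```

Request:
{"op": "send_rows", "data": {"targets": [{"gripper": 1,"x": 0.38,"y": 0,"z": 0,"ax": 0,"ay": 0,"az": 0},{"gripper": 1,"x": 0.38,"y": 0,"z": 0,"ax": 0,"ay": 0,"az": 0},{"gripper": 1,"x": 0.38,"y": 0,"z": 0,"ax": 0,"ay": 0,"az": 0},{"gripper": 1,"x": 0.3,"y": 0,"z": 0,"ax": 0,"ay": 0,"az": 0},{"gripper": 1,"x": 0,"y": 0,"z": 0,"ax": 0,"ay": 0,"az": 0}]}}

```text
clock: 6.12
position: [508.8, -17.9, 42.3]
ee_rot: [-0.0, 1.0, -0.0, -0.001]
contact_force: [1.4, -0.1, 0.1]
gripper_width: -0.4
grasp_force: 0.1
```

Request:
{"op": "send_rows", "data": {"targets": [{"gripper": 1,"x": -0.8,"y": 0,"z": 0,"ax": 0,"ay": 0,"az": 0},{"gripper": 1,"x": 0,"y": 0,"z": -3.5,"ax": 0,"ay": 0,"az": 0},{"gripper": 1,"x": 0,"y": 0,"z": -4.1,"ax": 0,"ay": 0,"az": 0},{"gripper": 1,"x": 0,"y": 0,"z": -4.1,"ax": 0,"ay": 0,"az": 0},{"gripper": 1,"x": 0,"y": 0,"z": -4.1,"ax": 0,"ay": 0,"az": 0}]}}

```text
clock: 6.53
position: [517.6, -18.1, 201.8]
ee_rot: [-0.0, 1.0, -0.0, -0.001]
contact_force: [-0.1, 1.0, -0.5]
gripper_width: -0.0
grasp_force: 0.0
```

Request:
{"op": "send_rows", "data": {"targets": [{"gripper": 1,"x": -1,"y": -0.5,"z": -3.5,"ax": 0,"ay": 0,"az": 0},{"gripper": 1,"x": -1.5,"y": -1,"z": 0,"ax": 0,"ay": 0,"az": 0},{"gripper": 1,"x": -1.5,"y": -1,"z": 0,"ax": 0,"ay": 0,"az": 0},{"gripper": 1,"x": 0,"y": 0,"z": 0,"ax": 0,"ay": 0,"az": 0}]}}

```text
clock: 6.87
position: [560.1, -43.9, 235.6]
ee_rot: [0.001, 1.0, -0.0, 0.001]
contact_force: [-0.7, -0.2, -0.4]
gripper_width: 0.2
grasp_force: 0.0
```

```bash
python3 mp.py m4 wrist
```

```text
(no output)
```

View pics/m4.png

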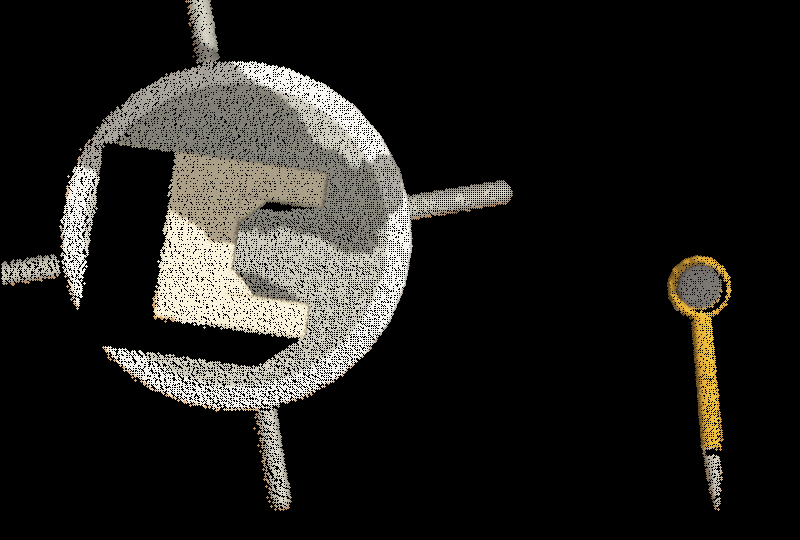

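The map shows the stone's axis passing about 8 mm from the hub, at (699,286). That is inside the 25 mm tolerance, so the turntable is done. Next is the gauge arm, which needs to turn from -4.5° to +95° (ccw), pushed from its cw side.

Request:
{"op": "send_rows", "data": {"targets": [{"gripper": 1,"x": -0.9,"y": -3.1,"z": 0,"ax": 0,"ay": 0,"az": 0},{"gripper": 1,"x": -0.9,"y": -3.1,"z": 0,"ax": 0,"ay": 0,"az": 0},{"gripper": 1,"x": -0.9,"y": -3.1,"z": 0,"ax": 0,"ay": 0,"az": 0},{"gripper": 1,"x": -0.9,"y": -3.2,"z": 0,"ax": 0,"ay": 0,"az": 0},{"gripper": 1,"x": 0,"y": 0,"z": 0,"ax": 0,"ay": 0,"az": 0}]}}

```text
clock: 7.33
position: [594.0, -171.7, 233.8]
ee_rot: [0.002, 1.0, -0.0, -0.001]
contact_force: [0.7, 0.2, 0.7]
gripper_width: -0.2
grasp_force: 0.0
```

Request:
{"op": "send_rows", "data": {"targets": [{"gripper": 1,"x": 0,"y": 0,"z": 3.9,"ax": 0,"ay": 0,"az": 0},{"gripper": 1,"x": 0,"y": 0,"z": 3.9,"ax": 0,"ay": 0,"az": 0},{"gripper": 1,"x": 0,"y": 0,"z": 3.9,"ax": 0,"ay": 0,"az": 0},{"gripper": 1,"x": 0,"y": 0,"z": 3.9,"ax": 0,"ay": 0,"az": 0},{"gripper": 1,"x": 0,"y": 0,"z": 0,"ax": 0,"ay": 0,"az": 0}]}}

```text
clock: 7.75
position: [586.9, -166.4, 70.5]
ee_rot: [0.001, 1.0, 0.001, -0.009]
contact_force: [-0.9, -0.3, -1.8]
gripper_width: 0.1
grasp_force: 0.0
```

Request:
{"op": "send_rows", "data": {"targets": [{"gripper": 1,"x": 0,"y": 0,"z": 0,"ax": 0,"ay": 0,"az": 0},{"gripper": 1,"x": 0,"y": 0,"z": 0,"ax": 0,"ay": 0,"az": 0}]}}

```text
clock: 7.92
position: [595.4, -167.7, 81.4]
ee_rot: [-0.001, 1.0, -0.001, 0.001]
contact_force: [0.7, 0.6, 0.5]
gripper_width: -0.3
grasp_force: 0.0
```

Request:
{"op": "send_rows", "data": {"targets": [{"gripper": 1,"x": 0,"y": 0.35,"z": 0,"ax": 0,"ay": 0,"az": 0},{"gripper": 1,"x": 0,"y": 0.35,"z": 0,"ax": 0,"ay": 0,"az": 0},{"gripper": 1,"x": 0,"y": 0.35,"z": 0,"ax": 0,"ay": 0,"az": 0},{"gripper": 1,"x": 0,"y": 0.35,"z": 0,"ax": 0,"ay": 0,"az": 0},{"gripper": 1,"x": 0,"y": 0.35,"z": 0,"ax": 0,"ay": 0,"az": 0}]}}

```text
clock: 8.33
position: [594.8, -150.0, 80.6]
ee_rot: [-0.0, 1.0, -0.0, 0.001]
contact_force: [1.5, -0.8, 1.8]
gripper_width: -0.3
grasp_force: 0.8
```

Request:
{"op": "send_rows", "data": {"targets": [{"gripper": 1,"x": -0.07,"y": 0.34,"z": 0,"ax": 0,"ay": 0,"az": 0},{"gripper": 1,"x": -0.07,"y": 0.34,"z": 0,"ax": 0,"ay": 0,"az": 0},{"gripper": 1,"x": -0.07,"y": 0.34,"z": 0,"ax": 0,"ay": 0,"az": 0},{"gripper": 1,"x": -0.07,"y": 0.34,"z": 0,"ax": 0,"ay": 0,"az": 0},{"gripper": 1,"x": -0.07,"y": 0.34,"z": 0,"ax": 0,"ay": 0,"az": 0}]}}

```text
clock: 8.75
position: [597.0, -132.9, 78.9]
ee_rot: [-0.0, 1.0, 0.0, -0.001]
contact_force: [-0.8, -1.2, -0.5]
gripper_width: 0.2
grasp_force: 0.8
```

Request:
{"op": "send_rows", "data": {"targets": [{"gripper": 1,"x": 0.01,"y": 0.35,"z": 0,"ax": 0,"ay": 0,"az": 0},{"gripper": 1,"x": 0.01,"y": 0.35,"z": 0,"ax": 0,"ay": 0,"az": 0},{"gripper": 1,"x": 0.01,"y": 0.35,"z": 0,"ax": 0,"ay": 0,"az": 0},{"gripper": 1,"x": 0.01,"y": 0.35,"z": 0,"ax": 0,"ay": 0,"az": 0},{"gripper": 1,"x": 0.01,"y": 0.35,"z": 0,"ax": 0,"ay": 0,"az": 0}]}}

```text
clock: 9.17
position: [597.0, -115.3, 79.3]
ee_rot: [-0.0, 1.0, 0.0, 0.0]
contact_force: [-0.3, -1.6, 1.0]
gripper_width: -0.2
grasp_force: 0.7
```

Request:
{"op": "send_rows", "data": {"targets": [{"gripper": 1,"x": 0.1,"y": 0.33,"z": 0,"ax": 0,"ay": 0,"az": 0},{"gripper": 1,"x": 0.1,"y": 0.33,"z": 0,"ax": 0,"ay": 0,"az": 0},{"gripper": 1,"x": 0.1,"y": 0.33,"z": 0,"ax": 0,"ay": 0,"az": 0},{"gripper": 1,"x": 0.1,"y": 0.33,"z": 0,"ax": 0,"ay": 0,"az": 0},{"gripper": 1,"x": 0.1,"y": 0.33,"z": 0,"ax": 0,"ay": 0,"az": 0}]}}

```text
clock: 9.58
position: [592.0, -98.8, 79.4]
ee_rot: [-0.0, 1.0, 0.0, 0.0]
contact_force: [-0.1, -1.8, -0.2]
gripper_width: 0.1
grasp_force: 0.6
```

Request:
{"op": "send_rows", "data": {"targets": [{"gripper": 1,"x": 0.18,"y": 0.29,"z": 0,"ax": 0,"ay": 0,"az": 0},{"gripper": 1,"x": 0.18,"y": 0.29,"z": 0,"ax": 0,"ay": 0,"az": 0},{"gripper": 1,"x": 0.18,"y": 0.29,"z": 0,"ax": 0,"ay": 0,"az": 0},{"gripper": 1,"x": 0.18,"y": 0.29,"z": 0,"ax": 0,"ay": 0,"az": 0},{"gripper": 1,"x": 0.18,"y": 0.29,"z": 0,"ax": 0,"ay": 0,"az": 0}]}}

```text
clock: 10.0
position: [582.9, -84.4, 79.4]
ee_rot: [-0.0, 1.0, 0.0, 0.0]
contact_force: [-0.1, -2.2, 1.3]
gripper_width: 0.0
grasp_force: 0.6
```

Request:
{"op": "send_rows", "data": {"targets": [{"gripper": 1,"x": 0.25,"y": 0.23,"z": 0,"ax": 0,"ay": 0,"az": 0},{"gripper": 1,"x": 0.25,"y": 0.23,"z": 0,"ax": 0,"ay": 0,"az": 0},{"gripper": 1,"x": 0.25,"y": 0.23,"z": 0,"ax": 0,"ay": 0,"az": 0},{"gripper": 1,"x": 0.25,"y": 0.23,"z": 0,"ax": 0,"ay": 0,"az": 0},{"gripper": 1,"x": 0.25,"y": 0.23,"z": 0,"ax": 0,"ay": 0,"az": 0}]}}

```text
clock: 10.42
position: [570.3, -72.9, 79.4]
ee_rot: [-0.0, 1.0, 0.0, 0.0]
contact_force: [0.8, -1.5, -0.3]
gripper_width: -0.0
grasp_force: 0.6
```

Request:
{"op": "send_rows", "data": {"targets": [{"gripper": 1,"x": 0.31,"y": 0.16,"z": 0,"ax": 0,"ay": 0,"az": 0},{"gripper": 1,"x": 0.31,"y": 0.16,"z": 0,"ax": 0,"ay": 0,"az": 0},{"gripper": 1,"x": 0.31,"y": 0.16,"z": 0,"ax": 0,"ay": 0,"az": 0},{"gripper": 1,"x": 0.31,"y": 0.16,"z": 0,"ax": 0,"ay": 0,"az": 0},{"gripper": 1,"x": 0,"y": 0,"z": 0,"ax": 0,"ay": 0,"az": 0}]}}

```text
clock: 10.83
position: [557.2, -66.4, 79.3]
ee_rot: [-0.0, 1.0, 0.0, -0.0]
contact_force: [-0.4, 0.6, 0.5]
gripper_width: -0.3
grasp_force: 0.0
```

```bash
python3 mp.py m5 scene side
```

```text
(no output)
```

View pics/m5.png

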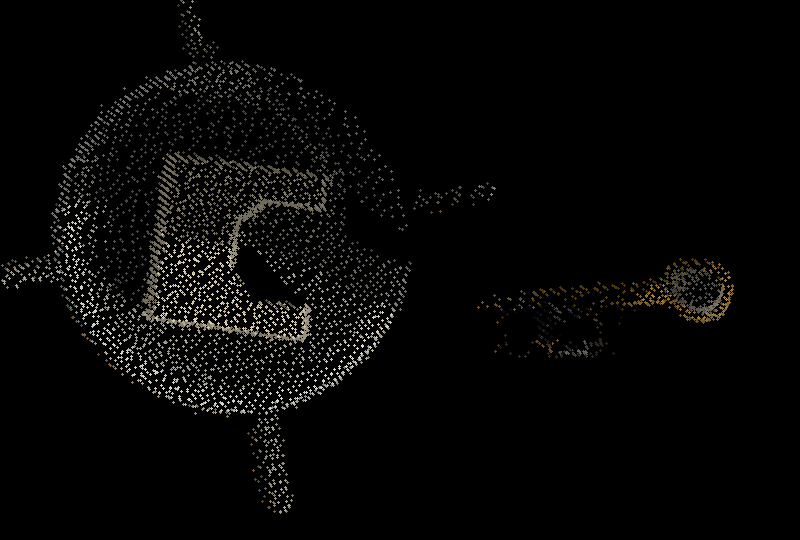

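The needle is at about 86° and the stone's middle is at 95°, so the arm needs about 9° more: 10.4 mm at this radius.

Request:
{"op": "send_rows", "data": {"targets": [{"gripper": 1,"x": 0.27,"y": 0.03,"z": 0,"ax": 0,"ay": 0,"az": 0},{"gripper": 1,"x": 0.27,"y": 0.03,"z": 0,"ax": 0,"ay": 0,"az": 0},{"gripper": 1,"x": 0.26,"y": 0.03,"z": 0,"ax": 0,"ay": 0,"az": 0},{"gripper": 1,"x": 0.24,"y": 0.02,"z": 0,"ax": 0,"ay": 0,"az": 0},{"gripper": 1,"x": 0,"y": 0,"z": 0,"ax": 0,"ay": 0,"az": 0}]}}

```text
clock: 11.35
position: [547.0, -65.8, 79.3]
ee_rot: [-0.0, 1.0, -0.0, -0.0]
contact_force: [1.0, 0.3, 0.5]
gripper_width: -0.4
grasp_force: 0.1
```

Request:
{"op": "send_rows", "data": {"targets": [{"gripper": 1,"x": -0.8,"y": 0,"z": 0,"ax": 0,"ay": 0,"az": 0},{"gripper": 1,"x": -0.5,"y": 0,"z": -3.5,"ax": 0,"ay": 0,"az": 0},{"gripper": 1,"x": 0,"y": 0,"z": -4,"ax": 0,"ay": 0,"az": 0},{"gripper": 1,"x": 0,"y": 0,"z": -4,"ax": 0,"ay": 0,"az": 0},{"gripper": 1,"x": 0,"y": 0,"z": -4,"ax": 0,"ay": 0,"az": 0}]}}

```text
clock: 11.77
position: [560.5, -65.8, 236.0]
ee_rot: [-0.0, 1.0, -0.0, -0.001]
contact_force: [1.5, 0.8, -0.1]
gripper_width: -0.0
grasp_force: 0.0
```

Request:
{"op": "send_rows", "data": {"targets": [{"gripper": 1,"x": 0,"y": 0,"z": -2,"ax": 0,"ay": 0,"az": 0},{"gripper": 1,"x": 0,"y": 0,"z": 0,"ax": 0,"ay": 0,"az": 0},{"gripper": 1,"x": 0,"y": 0,"z": 0,"ax": 0,"ay": 0,"az": 0}]}}

```text
clock: 12.02
position: [561.2, -65.5, 255.6]
ee_rot: [-0.0, 1.0, 0.0, 0.001]
contact_force: [-0.9, -0.1, -0.8]
gripper_width: -0.5
grasp_force: 0.0
```

```bash
python3 mp.py m6 wrist
```

```text
(no output)
```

View pics/m6.png

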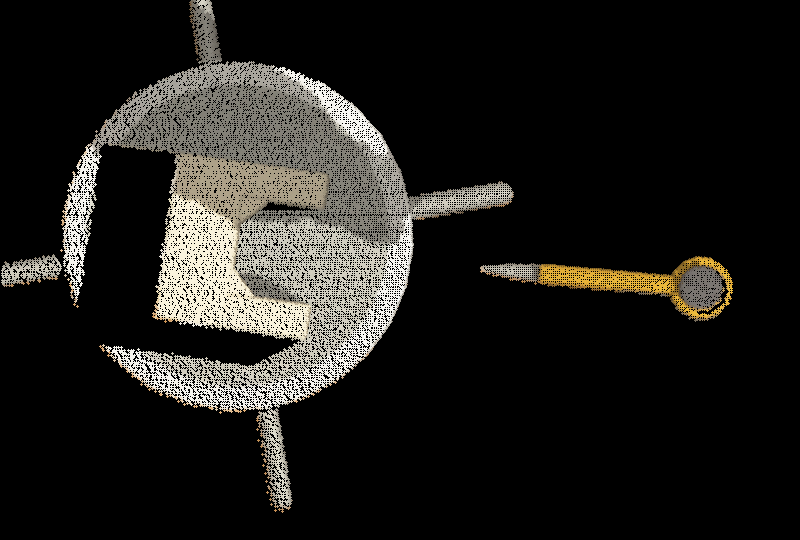

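The final map shows the needle line, from (702,287) to (481,269), passing about 2 mm from the stone's middle at (241,245). The stone still faces the hub within about 9 mm, and the arm is clear of everything.

```bash
python3 -c "
from bench import arm
print(arm.job_done())"
```

```text
the job is handed in; nothing more can be done
None
```

I turned the stone's hollow side to face the gauge post (about 9 mm off its centre line, limit 25 mm), pointed the needle about 2 mm from the stone's middle (limit 18 mm), and handed the job in; no verdict was returned.

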